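Release the stage lock and slide the gel carriage over the light panel

TASK

Bring the gel carriage over the light panel: press the carriage's lock button right down with a fingertip and, keeping it down all the way, push the carriage along its rails until it is hard against the stop at the light-panel end, then let the button come up so that it locks there. Nothing is to be grasped or lifted: leave the gel tray lying on the carriage untouched, and do not disturb the dye bottle, the carton and the forceps beside the stage.

Things in the scene. Friction and masses are not known exactly. Their poses are not given: they have to be found in the camera images.
- stage_base: Low grey bench fixture that does not move, 190 (x) x 384 (y) x 45 mm high: a 12 mm base plate, an upright end block 20 mm thick at each y end (top at z = 45 mm), two 10 mm steel rods along y between them, and a white light panel in the plate under the +y half. Origin: centre of its underside on the worktop. Its own y axis is the direction of travel, towards the light-panel end.
- carriage (a joint): Travel of the carriage along the stage's +y, m: 0 against the -y end block, 0.18 against the stop at the light-panel (+y) end, where it must finish. Starts between 0 and 0.004. Unlocked it needs only 1 to 3 N to slide; locked it does not yield to 40 N, but has up to 5 mm of play. Its deck is 170 x 160 mm, top 42 mm above the worktop.
- lock_button (a joint): Stroke of the lock button, m: 0 up (locked), 0.007 fully down; the carriage is free from about 0.004. Sprung: gives from about 5 N, fully down at about 8 N, comes up by itself. When up, a pin holds the carriage between teeth 12 mm apart, so let go on the way it locks there; at the panel end it comes right up only within 3 mm of the stop.
- button_top (a point): Centre of the flat top of the lock button, a black ribbed square key 42 (x) x 44 (y) mm on the robot side (stage -x) of the carriage; when up its top is 52 mm above the worktop. Rides with the carriage and sinks as the button is pressed. Axes parallel to the stage's.
- plate_top (a point): Top edge, middle of the face turned to the button, of the upright aluminium thumb plate on the carriage: 52 mm wide (x), 8 mm thick (y), standing just ahead (+y) of the button, its face 25 mm ahead of the button's centre, its top 84 mm above the worktop (32 mm above the raised button). A finger standing on the button pushes the carriage along by this plate. Axes parallel to the stage's.
- tray_seat (a point): Middle of the clear bed of the carriage behind the button, on which the gel tray lies, 42 mm above the worktop; 85 mm further along the stage's x than the button's centre. The bed has a 7 mm high lip all round, 150 mm apart inside along y and 95 mm along x, so the tray has some play. Axes parallel to the stage's.
- gel_tray: Clear shallow gel tray, 122 x 82 x 20 mm, long side along the stage's y, loose on the carriage's bed behind the button; its near edge is about 23 mm from the button's edge, its top 62 mm above the worktop. Origin: centre of its underside. Must stay on its bed and not be touched.
- dye_bottle: Small white bottle with a yellow cap, 42 mm across, 84 mm high, standing loose behind the stage. Origin: centre of its underside. Leave alone.
- kit_box: Small carton 66 x 90 x 45 mm standing loose past the -y end of the stage. Origin: centre of its underside. Leave alone.
- forceps: Steel forceps 126 mm long and 11 mm high lying loose on the robot side of the stage. Origin: centre of its underside. Leave alone.
There are look-alikes about, which are no part of the job. There is more than one size of the gel_tray; the job needs the middle-sized.

How it is judged:
By the outcome, as a careful person would: the job done as asked, in the order asked, and still so for the second after the job is handed in, with the robot touching nothing.
It also fails if it takes over 38 s, if anything falls off the work surface, if the arm or the gripper's body presses on something with over 40 N, if the wrist force passes 120 N, or if a joint passes its speed limit or range.

ROBOT

A 6-joint arm with a two-finger parallel gripper is mounted at the origin on a cart in front of the work surface, level with it; the furniture and walls round the work are solid. World frame = base frame: x ahead of the robot, y to its left, z up, the work surface at z = 0. Lengths are in mm, angles in rad, forces in N, time in s.
With the tool pointing down it reaches from about 275 to 725 mm from the base axis. Payload 15.9 kg.
Tool frame: the origin (TCP) lies at the very end of the fingers, on their centre line; the grasp point (between the pads) lies 19 mm behind it; z points along the fingers, y is the line along which they close (so a half turn about z gives the same grasp; the last joint's range is limited). The gripper opens to 85 mm and grips with 20 to 120 N. Pads are 22 mm wide; open, the fingers measure 114 mm over their backs; the gripper's body (76 mm by 85 mm) begins 54 mm behind the grasp point. The pads swing forward as they close: fully open they stand 13 mm farther back than shut.
Start: joints at [-1.311, 0.213, -0.034, 1.323, 0, 1.571], TCP at [128.438, -483.207, 195.106] pointing down, gripper open.
Joint ranges: [-2.98, 2.98], [-0.74, 1.72], [-1.14, 1.35], [-2.1, 2.04], [-1.57, 1.44], [-3.14, 3.14]. Speed limits (rad/s): [1.89, 1.89, 2.39, 2.57, 3.14, 3.14].

INTERFACE

Orientations are given as a 3x3 rotation matrix whose columns are the frame's x, y, z axes.
In Python, from workcell import manip gives the robot as it stands.
- The arm moves only by the tool drive_tool, never from a script. Its argument "moves" is a list of rows, each an object with "turn": the turn, a rotation vector about the tool's x, y, z in units of 180 degrees (1.0 is 180 degrees), a list of three; "travel": the shift along the tool's x, y, z in units of 0.1 m (1.0 is 0.1 m), a list of three; "gripper": the gripper command: -1 is fully open, 1 is shut, values between are in proportion. A call has exactly 5 rows; each row is the pose to reach, as a shift and turn from the pose commanded when the call began, along the tool's axes at that moment, turning the shorter way round; what a row does not reach only later rows make up. A row lasts 1/12 s, in which the tool goes at most 41.7 mm and 7.16 degrees, less where a joint would pass 70% of its speed; a pose out of reach is approached as far as the arm can. A call with a number of a shift or a turn outside -1 to 1 is refused whole. A call with a gripper value outside its range is refused whole. The fingers move at their own pace and stop on an object; the grip force is fixed at half the most. Time passes only in rows, so rows that repeat a pose let the fingers close, or fill a call up. It gives the time, the measured TCP pose, the force, the opening and the grip force at its end, in the units of the state.
- manip.get_state(): the state, without advancing time (a new reading comes with each control period).
- manip.capture(name): name is "scene" or "top" or "wrist"; returns the picture (420x560x3 uint8, red, green, blue); there is no depth.
- manip.get_calibration(name): a dict with "K" (3x3 intrinsics, pixels), "rvec" (rotation vector, rad) and "tvec" (3), from world to camera coordinates, as OpenCV has them. Camera axes: x right, y down, z forward; pixel columns grow to the right and rows downward; lengths in mm; the calibration is good to about 2 mm. The wrist camera is an equidistant fisheye: a pixel r from the principal point sees the ray r / f radians off the axis. A picture is of the moment at which its call begins: read the wrist's pose just before it. get_calibration takes no time and is no camera call; for the wrist camera it gives the pose at the moment of the call.
- manip.hand_in(): hands the job in; it is judged then, once.
The state is a dict: "time_s": time; "joint_pos": joint angles; "qd": joint speeds; "effort": joint torques, N m; "tcp_pos": TCP position; "ee_rot": TCP orientation; "wrist_force": force on the tool from outside, world axes, zero at the start; "moment": the same for the moment, N m; "finger_gap": finger opening in mm; "grasp_force": force on a finger pad.
Only numpy, scipy, OpenCV 4.12 (cv2) and the standard library are available. Lean on these libraries where they do the work, as an engineer would, in place of code of your own. Each camera call takes 0.05 s, during which the arm holds its last target. There are 200 camera calls.

## Working session

There is one attempt and no reset: what is moved stays moved. The work goes in short steps, Python scripts to look and compute and a tool call to move; the robot and the scene stay as the last step left them, time stands still between calls to the robot, and variables do not carry over. Pictures are saved under pics/ and viewed, at most 13 in all, crops included, and the job is handed in when it is done.

Besides the shell and the picture viewer there is one more tool, called by a JSON object that holds its "fn" and its "kwargs". drive_tool: Moves the arm, as the interface text tells. Shifts and turns lie within -1 to 1; 1 stands for 0.1 m of shift or 180 degrees of turn. Its arguments: {"type":"object","properties":{"moves":{"type":"array"}},"required":["moves"]}

```bash
mkdir -p pics
python3 - <<'E'
from workcell import manip
import cv2
for n in("scene","top"):
    cv2.imwrite(f"pics/{n}0.png",manip.capture(n)[:,:,::-1])
    c=manip.get_calibration(n);print(c)
s=manip.get_state();print(s)
E
```

```text
{'K': array([[473.26651881,   0.        , 283.08263984],
       [  0.        , 473.26651881, 212.38303076],
       [  0.        ,   0.        ,   1.        ]]), 'rvec': array([ 1.15561107, -2.14566196,  1.16873886]), 'tvec': array([285.02416395, 319.19599158, 977.11881677])}
{'K': array([[402.35765924,   0.        , 280.76956653],
       [  0.        , 402.35765924, 215.32120678],
       [  0.        ,   0.        ,   1.        ]]), 'rvec': array([ 2.21996437, -2.18298015,  0.0644566 ]), 'tvec': array([ -36.9835632 ,  533.35775513, 1118.18727934])}
{'time_s': 0.1, 'joint_pos': array([-1.31101214e+00,  2.13315487e-01, -3.49422553e-02,  1.32350434e+00,
       -4.19823900e-05,  1.57079605e+00]), 'qd': array([ 0.00071203, -0.0007221 ,  0.00263845,  0.00171629, -0.00146048,
        0.00012858]), 'effort': array([ 3.08684146e-03, -6.87244034e+01,  4.87808597e+01,  1.20755337e-02,
        4.66157519e-05,  1.99695671e-05]), 'tcp_pos': array([ 128.33927039, -482.91630714,  194.68286598]), 'ee_rot': array([[ 9.66445354e-01,  2.56872137e-01, -2.88649444e-04],
       [ 2.56872295e-01, -9.66444914e-01,  9.22566723e-04],
       [-4.19821017e-05, -9.65756369e-04, -9.99999533e-01]]), 'wrist_force': array([ 0.54126023, -1.19695841, -0.3517641 ]), 'moment': array([-0.01968442,  0.02205969,  0.00248285]), 'grasp_force': 0.0, 'finger_gap': 85.25101346935712}
```

View pics/scene0.png

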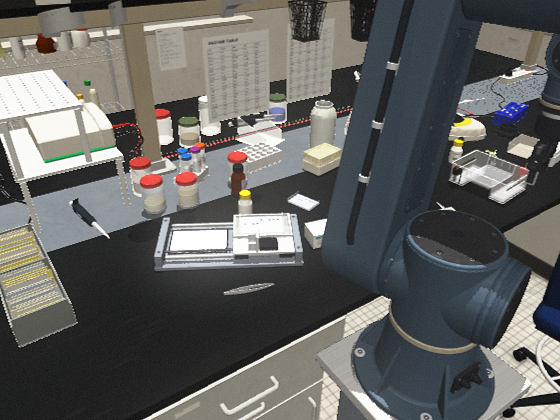

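View pics/top0.png

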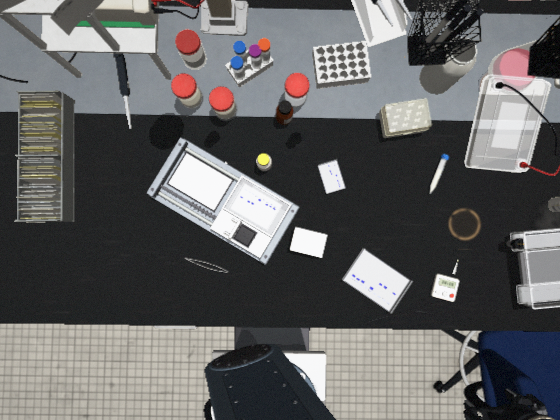

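The top view shows the stage between about (183,140), (298,207), (267,263) and (148,193). The light panel is up-left, the black button is near (245,234), and the forceps are at (206,265). I'll enlarge the crop to get exact corners.

Run:
```python
import cv2
i=cv2.imread("pics/top0.png")[130:275,140:335]
cv2.imwrite("pics/crop.png",cv2.resize(i,None,fx=4,fy=4,interpolation=cv2.INTER_CUBIC))
```

```text
(no output)
```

View pics/crop.png

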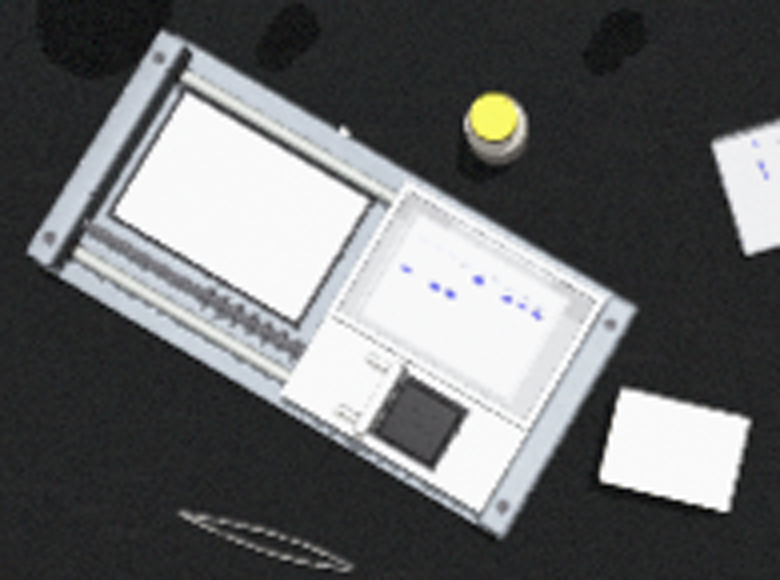

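In the crop, the end-block top corners are at about (165,30), (637,307), (502,538) and (28,252). The button is at (420,420), and the thumb plate lies just left of it, towards the panel.

```bash
cat > h.py <<'E'
import numpy as np,cv2
from workcell import manip
def ray(n,px,z):
    c=manip.get_calibration(n);R=cv2.Rodrigues(c["rvec"])[0];C=-R.T@c["tvec"]
    d=R.T@np.linalg.inv(c["K"])@np.array([px[0],px[1],1.]);return C+d*(z-C[2])/d[2]
E
python3 - <<'E'
from h import *
np.set_printoptions(precision=3,suppress=True)
f=lambda x,y,z:ray("top",(140+(x+.5)/4-.5,130+(y+.5)/4-.5),z)
P=[f(*p,45) for p in[(165,30),(637,307),(502,538),(28,252)]]
print(P,[np.linalg.norm(P[i]-P[i-1]) for i in range(4)])
y=P[0]-P[1]+P[3]-P[2];yaw=np.arctan2(-y[0],y[1]);print("yaw",np.degrees(yaw))
Y=y/np.linalg.norm(y);X=np.array([Y[1],-Y[0],0])
c=np.mean(P,0)
# button
img=cv2.imread("pics/top0.png")
m=(cv2.resize(img[130:275,140:335],None,fx=4,fy=4,interpolation=cv2.INTER_CUBIC).max(2)<110).astype('uint8')
mm=np.zeros_like(m);mm[360:480,350:480]=1
cs,_=cv2.findContours(m*mm,0,2);k=max(cs,key=cv2.contourArea);r=cv2.minAreaRect(k);print(r)
b=f(*r[0],52);print("btn",b,f(420,421,52),"centre",c,"X",X,"Y",Y,"btn in stage",(b-c)@X,(b-c)@Y)
print("final btn",b+180*Y)
for n,p in(("fo1",(180,513)),("fo2",(350,570))):print(n,f(*p,5))
E
```

```text
[array([743.048, 250.686,  45.   ]), array([557.703, -76.858,  45.   ]), array([398.963,  12.564,  45.   ]), array([588.145, 339.582,  45.   ])] [np.float64(178.59862728751898), np.float64(376.34753237955107), np.float64(182.19441151440608), np.float64(377.79671458512405)]
yaw -29.77733446727977
((417.8139953613281, 421.1124572753906), (76.20323944091797, 69.71892547607422), 31.293041229248047)
btn [477.267  70.754  52.   ] [477.368  69.278  52.   ] centre [571.965 131.493  45.   ] X [ 0.868 -0.497  0.   ] Y [0.497 0.868 0.   ] btn in stage -52.0288341900015 -99.74956129021172
final btn [566.661 226.987  52.   ]
fo1 [409.963 240.133   5.   ]
fo2 [372.008 119.931   5.   ]
```

{"fn": "drive_tool", "kwargs": {"moves": [{"turn": [0, 0, 0], "travel": [0.19, -0.18, 0], "gripper": 1}, {"turn": [0, 0, 0], "travel": [0.38, -0.36, 0], "gripper": 1}, {"turn": [0, 0, 0], "travel": [0.58, -0.53, 0], "gripper": 1}, {"turn": [0, 0, 0], "travel": [0.77, -0.71, 0], "gripper": 1}, {"turn": [0, 0, 0], "travel": [0.96, -0.89, 0], "gripper": 1}]}}

```text
time_s: 0.52
tcp_pos: [198.7, -371.3, 194.8]
ee_rot: [[0.967, 0.257, -0.0], [0.257, -0.967, 0.001], [-0.0, -0.001, -1.0]]
wrist_force: [0.6, -0.4, 0.3]
finger_gap: 25.5
grasp_force: 0.0
```

{"fn": "drive_tool", "kwargs": {"moves": [{"turn": [0, 0, 0], "travel": [0.19, -0.18, 0], "gripper": 1}, {"turn": [0, 0, 0], "travel": [0.38, -0.36, 0], "gripper": 1}, {"turn": [0, 0, 0], "travel": [0.58, -0.53, 0], "gripper": 1}, {"turn": [0, 0, 0], "travel": [0.77, -0.71, 0], "gripper": 1}, {"turn": [0, 0, 0], "travel": [0.96, -0.89, 0], "gripper": 1}]}}

```text
time_s: 0.93
tcp_pos: [268.6, -260.6, 195.0]
ee_rot: [[0.966, 0.257, -0.0], [0.257, -0.966, 0.0], [-0.0, -0.0, -1.0]]
wrist_force: [0.0, -0.1, 0.4]
finger_gap: -0.2
grasp_force: 0.0
```

{"fn": "drive_tool", "kwargs": {"moves": [{"turn": [0, 0, 0], "travel": [0.19, -0.18, 0], "gripper": 1}, {"turn": [0, 0, 0], "travel": [0.38, -0.36, 0], "gripper": 1}, {"turn": [0, 0, 0], "travel": [0.58, -0.53, 0], "gripper": 1}, {"turn": [0, 0, 0], "travel": [0.77, -0.71, 0], "gripper": 1}, {"turn": [0, 0, 0], "travel": [0.96, -0.89, 0], "gripper": 1}]}}

```text
time_s: 1.35
tcp_pos: [338.5, -149.9, 195.0]
ee_rot: [[0.966, 0.257, -0.0], [0.257, -0.966, 0.0], [-0.0, -0.0, -1.0]]
wrist_force: [0.2, -1.1, 1.1]
finger_gap: -0.5
grasp_force: 0.0
```

{"fn": "drive_tool", "kwargs": {"moves": [{"turn": [0, 0, 0], "travel": [0.19, -0.18, 0], "gripper": 1}, {"turn": [0, 0, 0], "travel": [0.38, -0.36, 0], "gripper": 1}, {"turn": [0, 0, 0], "travel": [0.58, -0.53, 0], "gripper": 1}, {"turn": [0, 0, 0], "travel": [0.77, -0.71, 0], "gripper": 1}, {"turn": [0, 0, 0], "travel": [0.96, -0.89, 0], "gripper": 1}]}}

```text
time_s: 1.77
tcp_pos: [408.5, -39.2, 194.9]
ee_rot: [[0.966, 0.257, -0.0], [0.257, -0.966, -0.0], [-0.0, -0.0, -1.0]]
wrist_force: [0.5, -0.6, 0.3]
finger_gap: -0.2
grasp_force: 0.0
```

{"fn": "drive_tool", "kwargs": {"moves": [{"turn": [0, 0, -0.025], "travel": [0.17, -0.17, 0], "gripper": 1}, {"turn": [0, 0, -0.05], "travel": [0.34, -0.34, 0], "gripper": 1}, {"turn": [0, 0, -0.075], "travel": [0.51, -0.51, 0], "gripper": 1}, {"turn": [0, 0, -0.1], "travel": [0.68, -0.68, 0], "gripper": 1}, {"turn": [0, 0, -0.126], "travel": [0.85, -0.85, 0], "gripper": 1}]}}

```text
time_s: 2.18
tcp_pos: [468.7, 64.6, 194.8]
ee_rot: [[0.79, 0.613, -0.001], [0.613, -0.79, -0.0], [-0.0, -0.0, -1.0]]
wrist_force: [0.3, -0.4, 1.1]
finger_gap: -0.1
grasp_force: 0.0
```

{"fn": "drive_tool", "kwargs": {"moves": [{"turn": [0, 0, -0.03], "travel": [0, 0, 0], "gripper": 1}, {"turn": [0, 0, -0.06], "travel": [0, 0, 0], "gripper": 1}, {"turn": [0, 0, -0.09], "travel": [0, 0, 0], "gripper": 1}, {"turn": [0, 0, -0.126], "travel": [0, 0, 0], "gripper": 1}, {"turn": [0, 0, -0.126], "travel": [0, 0, 0], "gripper": 1}]}}

```text
time_s: 2.6
tcp_pos: [468.2, 63.5, 194.8]
ee_rot: [[0.491, 0.871, -0.001], [0.871, -0.491, -0.0], [-0.0, -0.001, -1.0]]
wrist_force: [-0.6, 0.7, -0.2]
finger_gap: -0.1
grasp_force: 0.0
```

Run:
```python
from h import *
np.set_printoptions(precision=3,suppress=True)
s=manip.get_state();c=manip.get_calibration("wrist");i=manip.capture("wrist")
np.savez("w.npz",i=i,**c)
cv2.imwrite("pics/w.png",i[:,:,::-1]);print(c,s["tcp_pos"],s["ee_rot"],s["joint_pos"],s["wrist_force"])
```

```text
{'K': array([[325.192,   0.   , 278.088],
       [  0.   , 325.192, 211.04 ],
       [  0.   ,   0.   ,   1.   ]]), 'rvec': array([-2.728,  0.715,  0.121]), 'tvec': array([-377.021,  227.058,  474.428])} [468.197  63.505 194.81 ] [[ 0.491  0.871 -0.001]
 [ 0.871 -0.491 -0.   ]
 [-0.    -0.001 -1.   ]] [ 0.135  0.157 -0.104  1.311 -0.     2.219] [-0.632  0.679 -0.206]
```

View pics/w.png

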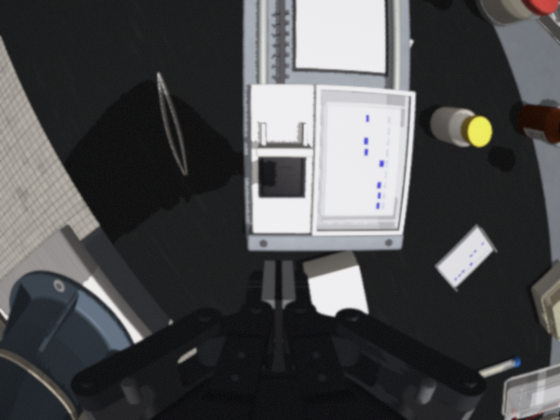

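The wrist view is aligned with the stage. The button top spans about (259..306, 157..198) and the thumb plate's top edge lies at about row 150. The end-block corners are at about (249,250) and (402,249).

```bash
cat >> h.py <<'E'
def wray(c,px,z):
    R=cv2.Rodrigues(c["rvec"])[0];C=-R.T@c["tvec"];K=c["K"]
    v=np.array([px[0]-K[0,2],px[1]-K[1,2]])/K[0,0];t=np.linalg.norm(v)
    d=R.T@np.array([*(v/t*np.sin(t)),np.cos(t)]);return C+d*(z-C[2])/d[2]
E
python3 - <<'E'
from h import *
np.set_printoptions(precision=2,suppress=True)
c=np.load("w.npz");i=c["i"]
cr=i[135:255,240:330,::-1];cv2.imwrite("pics/wc.png",cv2.resize(cr,None,fx=5,fy=5,interpolation=cv2.INTER_CUBIC))
m=np.zeros(i.shape[:2],np.uint8);m[145:210,250:315]=(i[145:210,250:315].max(2)<75)
k=max(cv2.findContours(m,0,2)[0],key=cv2.contourArea);print(cv2.minAreaRect(k),cv2.boundingRect(k))
for p,z in [((259,157),52),((306,157),52),((306,198),52),((259,198),52),((282,178),52),((249,250),45),((402,249),45),((258,150),84),((312,150),84)]:print(p,wray(c,p,z))
E
```

```text
((281.0, 177.0), (38.0, 44.0), 90.0) (259, 158, 45, 39)
(259, 157) [466.55  99.18  52.  ]
(306, 157) [507.68  76.13  52.  ]
(306, 198) [487.42  38.17  52.  ]
(259, 198) [444.91  62.05  52.  ]
(282, 178) [476.04  68.91  52.  ]
(249, 250) [402.64  13.44  45.  ]
(402, 249) [558.36 -75.26  45.  ]
(258, 150) [473.27 108.83  84.  ]
(312, 150) [515.7   85.11  84.  ]
```

View pics/wc.png

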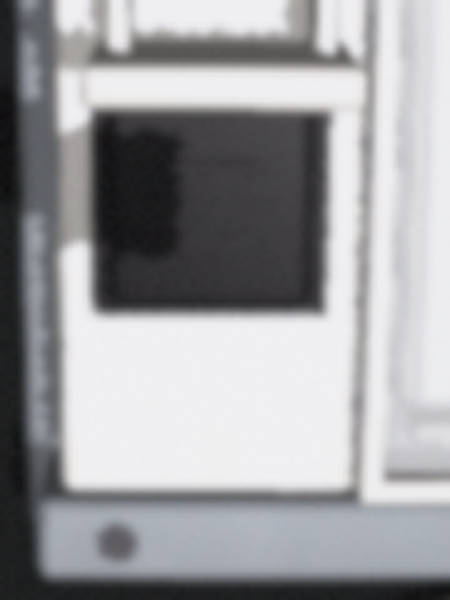

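The wrist and top views agree that the button is at about (477, 69.5). I'll come down 5 mm ahead of its centre, which leaves about 9 mm to the plate.

{"fn": "drive_tool", "kwargs": {"moves": [{"turn": [0, 0, 0], "travel": [0.07, 0.02, 0.18], "gripper": 1}, {"turn": [0, 0, 0], "travel": [0.14, 0.05, 0.38], "gripper": 1}, {"turn": [0, 0, 0], "travel": [0.14, 0.05, 0.58], "gripper": 1}, {"turn": [0, 0, 0], "travel": [0.14, 0.05, 0.78], "gripper": 1}, {"turn": [0, 0, 0], "travel": [0.14, 0.05, 0.97], "gripper": 1}]}}

```text
time_s: 3.07
tcp_pos: [479.5, 73.1, 96.9]
ee_rot: [[0.5, 0.866, -0.0], [0.866, -0.5, -0.0], [-0.0, -0.0, -1.0]]
wrist_force: [1.0, -0.5, -0.8]
finger_gap: -0.2
grasp_force: 0.0
```

Run:
```python
from h import *
np.set_printoptions(precision=2,suppress=True)
s=manip.get_state();c=manip.get_calibration("wrist");i=manip.capture("wrist")
np.savez("w2.npz",i=i,**c);print(s["tcp_pos"],s["wrist_force"])
cv2.imwrite("pics/w2.png",cv2.resize(i[60:360,130:430,::-1],None,fx=2,fy=2,interpolation=cv2.INTER_CUBIC))
```

```text
[479.46  73.12  96.94] [ 1.02 -0.51 -0.81]
```

View pics/w2.png

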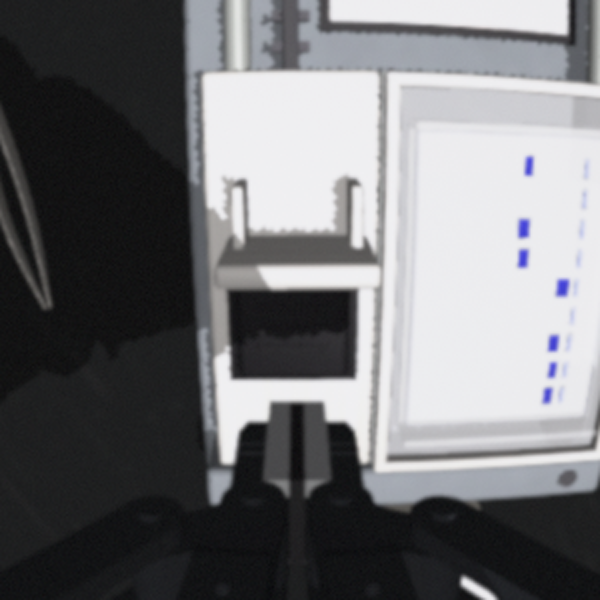

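The close view shows the fingers centred on the button in x. The plate's top face is at crop rows 265 to 288 and the button's rear edge is at row 378, spanning columns 230 to 355.

Run:
```python
from h import *
np.set_printoptions(precision=2,suppress=True)
c=np.load("w2.npz");t=np.array([479.46,73.12,0]);X=np.array([.868,-.497,0]);Y=np.array([.497,.868,0])
for n,p,z in [("plate far",(298,265),84),("plate near",(298,288),84),("pl L",(215,285),84),("pl R",(379,285),84),("btn rear",(292,378),52),("bL",(230,378),52),("bR",(355,378),52)]:
    w=wray(c,(130+p[0]/2,60+p[1]/2),z);print(n,w,"rel tcp x,y",(w-t)@X,(w-t)@Y)
R=cv2.Rodrigues(c["rvec"])[0];C=-R.T@c["tvec"];print("cam",(C-t)@X,(C-t)@Y,C[2])
```

```text
plate far [495.03  98.25  84.  ] rel tcp x,y 1.022247790693497 29.553891857180602
plate near [491.32  91.81  84.  ] rel tcp x,y 1.0051479035379098 22.120206699839613
pl L [469.36 105.63  84.  ] rel tcp x,y -24.92603772651281 23.20009501643445
pl R [513.75  80.05  84.  ] rel tcp x,y 26.31971221789078 23.058730743482815
btn rear [466.29  52.82  52.  ] rel tcp x,y -1.3421479275909374 -24.16286986985362
bL [445.6   64.61  52.  ] rel tcp x,y -25.158584357811478 -24.21224643210679
bR [487.18  40.69  52.  ] rel tcp x,y 22.823038324348403 -24.313155884678444
cam 0.8498653713552371 83.526806554601 276.9006001377889
```

{"fn": "drive_tool", "kwargs": {"moves": [{"turn": [0, 0, 0], "travel": [0, 0, 0.12], "gripper": 1}, {"turn": [0, 0, 0], "travel": [0, 0, 0.24], "gripper": 1}, {"turn": [0, 0, 0], "travel": [0, 0, 0.34], "gripper": 1}, {"turn": [0, 0, 0], "travel": [0, 0, 0.4], "gripper": 1}, {"turn": [0, 0, 0], "travel": [0, 0, 0.42], "gripper": 1}]}}

```text
time_s: 3.53
tcp_pos: [479.3, 73.1, 55.5]
ee_rot: [[0.498, 0.867, -0.001], [0.867, -0.498, -0.0], [-0.001, -0.001, -1.0]]
wrist_force: [-0.6, 0.6, -0.2]
finger_gap: 0.4
grasp_force: 0.0
```

{"fn": "drive_tool", "kwargs": {"moves": [{"turn": [0, 0, 0], "travel": [0, 0, 0.02], "gripper": 1}, {"turn": [0, 0, 0], "travel": [0, 0, 0.04], "gripper": 1}, {"turn": [0, 0, 0], "travel": [0, 0, 0.06], "gripper": 1}, {"turn": [0, 0, 0], "travel": [0, 0, 0.08], "gripper": 1}, {"turn": [0, 0, 0], "travel": [0, 0, 0.08], "gripper": 1}]}}

```text
time_s: 3.95
tcp_pos: [479.6, 73.1, 48.0]
ee_rot: [[0.496, 0.868, -0.0], [0.868, -0.496, -0.0], [-0.0, -0.0, -1.0]]
wrist_force: [-0.2, -0.2, 0.3]
finger_gap: 0.1
grasp_force: 0.0
```

{"fn": "drive_tool", "kwargs": {"moves": [{"turn": [0, 0, 0], "travel": [0, 0, 0.01], "gripper": 1}, {"turn": [0, 0, 0], "travel": [0, 0, 0.02], "gripper": 1}, {"turn": [0, 0, 0], "travel": [0, 0, 0.03], "gripper": 1}, {"turn": [0, 0, 0], "travel": [0, 0, 0.03], "gripper": 1}, {"turn": [0, 0, 0], "travel": [0, 0, 0.03], "gripper": 1}]}}

```text
time_s: 4.37
tcp_pos: [479.7, 73.1, 45.1]
ee_rot: [[0.496, 0.868, -0.0], [0.868, -0.496, 0.0], [-0.0, -0.0, -1.0]]
wrist_force: [0.4, -0.7, -0.0]
finger_gap: 0.2
grasp_force: 0.0
```

Run:
```python
from h import *
np.set_printoptions(precision=2,suppress=True)
s=manip.get_state();i=manip.capture("wrist");print(s["tcp_pos"],s["wrist_force"],s["effort"])
cv2.imwrite("pics/w3.png",cv2.resize(i[60:360,130:430,::-1],None,fx=2,fy=2,interpolation=cv2.INTER_CUBIC))
```

```text
[479.69  73.15  45.09] [ 0.4  -0.7  -0.02] [ -0.   -68.41  43.76  -0.06   0.     0.  ]
```

View pics/w3.png

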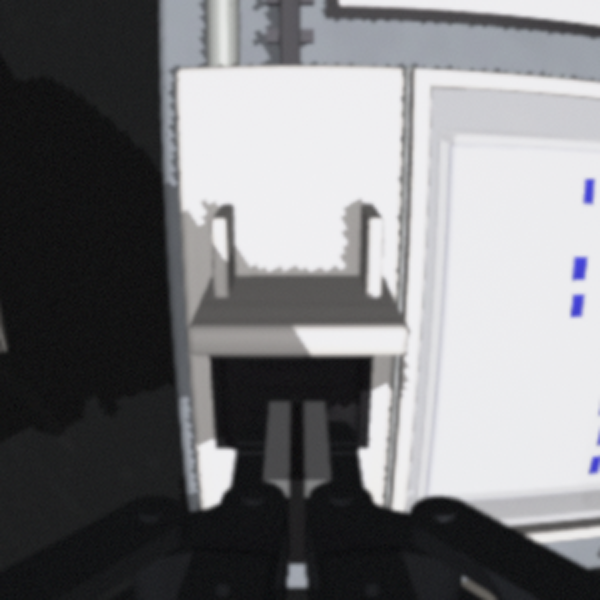

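The fingertips (crop row 402) lie visually over the button (rows 356 to 447), but there's no force. I'll check the fingertip geometry from the ray.

Run:
```python
from h import *
np.set_printoptions(precision=2,suppress=True)
c=np.load("w2.npz");t=np.array([479.46,73.12,0]);X=np.array([.868,-.497,0]);Y=np.array([.497,.868,0])
for z in(80,90,97,104,110,120,130):
    print("tip dz",z-96.94,[round(float((wray(c,(130+p/2,60+403/2),z)-t)@v),1) for p,v in((298,Y),(270,X),(326,X))])
c=manip.get_calibration("wrist");t=np.array([479.7,73.15,0])
for n,p,z in [("plate near",(298,355),84),("btn rear",(292,447),52),("btn rear",(292,447),45),("bL",(215,447),52),("bR",(369,447),52)]:
    w=wray(c,(130+p[0]/2,60+p[1]/2),z);print(n,w,"rel",(w-t)@X,(w-t)@Y)
```

```text
tip dz -16.939999999999998 [-20.2, -8.6, 10.5]
tip dz -6.939999999999998 [-15.0, -8.1, 10.0]
tip dz 0.060000000000002274 [-11.3, -7.8, 9.6]
tip dz 7.060000000000002 [-7.6, -7.5, 9.3]
tip dz 13.060000000000002 [-4.4, -7.2, 9.0]
tip dz 23.060000000000002 [0.8, -6.7, 8.5]
tip dz 33.06 [6.1, -6.2, 8.0]
plate near [491.35  91.82  84.  ] rel 0.8305271420765011 21.994390985625333
btn rear [467.42  53.42  52.  ] rel -0.8508826896946481 -23.233028974455358
btn rear [465.23  49.7   45.  ] rel -0.9022221785769635 -27.548405812353327
bL [446.41  65.07  52.  ] rel -24.880654192108736 -23.55820429636662
bR [488.14  41.35  52.  ] rel 23.133457261487212 -23.40359637447212
```

Run:
```python
from h import *
i=manip.capture("scene")
c=manip.get_calibration("scene")
for p in([479.7,73.15,45.],[479.7,73.15,87.],[477.,69.5,52.]):print(cv2.projectPoints(np.array([p]),c["rvec"],c["tvec"],c["K"],None)[0].ravel())
cv2.imwrite("pics/s2.png",cv2.resize(i[180:280,200:320,::-1],None,fx=6,fy=6,interpolation=cv2.INTER_CUBIC))
```

```text
[267.07685613 243.125644  ]
[267.01896333 230.15032287]
[268.78991942 241.06490671]
```

View pics/s2.png

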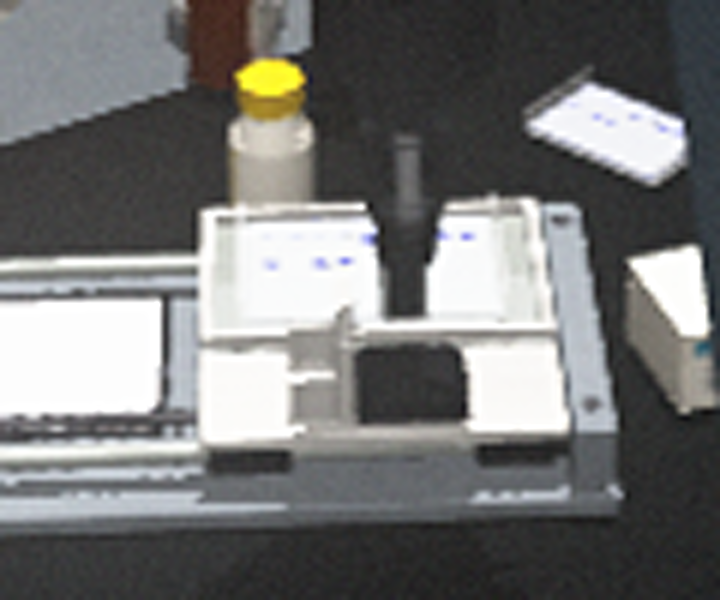

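Run:
```python
from h import *
i=manip.capture("scene").mean(2).astype(int)
print(i[222:250,258:282])
s=manip.get_state();print(s["tcp_pos"],s["finger_gap"],s["joint_pos"],s["wrist_force"])
```

```text
[[251 251 253 251 197  45  51  56  57  58  59  53  51  37 166 249 252 250
  250 249 249 249 250 248]
 [210 246 252 255 244  79  56  53  54  53  52  50  53  61 215 255 251 250
  250 249 249 249 249 249]
 [251 251 251 254 243 114  88  54  58  57  60  59  79 182 251 253 250 250
  249 249 249 249 249 251]
 [251 251 250 253 245 143 104  52  52  52  60  57  90 228 255 251 250 250
  249 249 249 249 249 249]
 [250 250 250 253 244 141 101  56  55  55  53  63  87 224 255 251 250 250
  249 250 250 250 250 250]
 [248 250 250 253 244 143  98  54  55  54  51  58  89 222 255 251 250 250
  250 250 250 250 249 250]
 [249 250 250 252 249 184  99  54  56  59  54  60  89 226 254 251 250 250
  249 250 249 250 250 250]
 [248 250 250 252 248 184  97  48  53  59  52  53  89 230 255 251 250 250
  249 250 250 250 250 251]
 [240 241 251 252 249 182 100  53  54  54  55  58  87 225 255 251 250 250
  250 250 250 250 250 250]
 [187 242 252 252 247 182  96  50  54  51  53  53  86 222 255 251 250 250
  250 250 250 250 250 250]
 [186 238 248 248 238 172 105  64  67  68  65  80 107 191 237 234 234 235
  233 233 234 23
[... 1225 characters left out ...]
128  77  49  51  54  50  54  53  59  51  43  52  55  54  50  47  56  51
   47  51 210 254 249 248]
 [127  81  49  54  56  54  56  50  49  55  55  54  51  55  51  52  55  48
   50  68 213 254 249 248]
 [131  78  50  53  53  56  54  51  54  53  52  52  48  54  50  49  50  43
   44  40 208 254 250 249]
 [128  78  50  51  51  53  51  46  48  47  54  49  46  49  45  47  40  44
   48  40 202 254 250 249]
 [140 101  43  44  52  49  51  49  50  49  54  52  50  51  49  52  47  48
   43  67 166 244 251 249]]
[479.74275865  73.14941364  45.15375536] 0.4743870327427709 [ 1.51292548e-01  2.65485137e-01 -3.58463886e-01  9.46789903e-01
  2.53136117e-05  2.24143756e+00] [-0.31816881 -0.42475665  0.62677912]
```

The bed's rim shows unbroken in front of the finger, so the tip ends at scene (266.5, 232.5). I'll triangulate it with the wrist ray.

Run:
```python
from h import *
np.set_printoptions(precision=2,suppress=True)
c=manip.get_calibration("wrist");t=np.array([479.7,73.15,0]);X=np.array([.868,-.497,0]);Y=np.array([.497,.868,0])
for z in(45,52,60,65,70,75,80,85,90):
    a=wray(c,(279,261.3),z)-t;b=ray("scene",(266.7,232.7),z)-t
    print(z,"wrist",a@X,a@Y,"scene",b@X,b@Y)
```

```text
45 wrist 1.0143708593694096 -11.230404647008887 scene 47.03133313464603 -0.9765371248574642
52 wrist 0.991822175032697 -7.549477446177365 scene 37.32005934954429 -0.5975552561017221
60 wrist 0.9660522500764773 -3.3427035023699005 scene 26.221460737999397 -0.1644331203808035
65 wrist 0.9499460469788354 -0.713469787490242 scene 19.284836605783784 0.10626821444475457
70 wrist 0.9338398438812359 1.9157639273894569 scene 12.348212473568227 0.3769695492702148
75 wrist 0.917733640783594 4.544997642269116 scene 5.411588341352611 0.6476708840957729
80 wrist 0.9016274376859522 7.1742313571487735 scene -1.5250357908630032 0.9183722189213313
85 wrist 0.8855212345883038 9.803465072028445 scene -8.461659923078463 1.1890735537468475
90 wrist 0.8694150314906616 12.432698786908103 scene -15.398284055294077 1.459774888572406
```

The fingertips really end about 35–40 mm short of the reported TCP. Wrist and scene views agree on this, and so does the missing contact. The body therefore sits low relative to the plate top, so I'll lean the tool 20° back (tip forward) before going down, watching the force.

{"fn": "drive_tool", "kwargs": {"moves": [{"turn": [0, 0.022, 0], "travel": [0.03, 0, -0.02], "gripper": 1}, {"turn": [0, 0.044, 0], "travel": [0.06, 0, -0.03], "gripper": 1}, {"turn": [0, 0.066, 0], "travel": [0.1, 0, -0.03], "gripper": 1}, {"turn": [0, 0.088, 0], "travel": [0.14, 0, -0.03], "gripper": 1}, {"turn": [0, 0.111, 0], "travel": [0.17, 0, -0.03], "gripper": 1}]}}

```text
time_s: 4.93
tcp_pos: [488.7, 88.2, 48.8]
ee_rot: [[0.465, 0.868, 0.172], [0.815, -0.496, 0.299], [0.345, 0.002, -0.939]]
wrist_force: [0.4, 0.0, -0.4]
finger_gap: 0.3
grasp_force: 0.0
```

{"fn": "drive_tool", "kwargs": {"moves": [{"turn": [0, 0, 0], "travel": [-0.01, 0, 0.03], "gripper": 1}, {"turn": [0, 0, 0], "travel": [-0.02, 0, 0.06], "gripper": 1}, {"turn": [0, 0, 0], "travel": [-0.034, 0, 0.094], "gripper": 1}, {"turn": [0, 0, 0], "travel": [-0.045, 0, 0.122], "gripper": 1}, {"turn": [0, 0, 0], "travel": [-0.045, 0, 0.122], "gripper": 1}]}}

```text
time_s: 5.35
tcp_pos: [488.0, 88.3, 34.4]
ee_rot: [[0.466, 0.869, 0.168], [0.817, -0.495, 0.296], [0.34, -0.001, -0.94]]
wrist_force: [-0.5, 0.4, 0.6]
finger_gap: 0.1
grasp_force: 0.0
```

Run:
```python
from h import *
np.set_printoptions(precision=2,suppress=True)
s=manip.get_state();i=manip.capture("scene");print(s["tcp_pos"],s["wrist_force"],s["joint_pos"])
cv2.imwrite("pics/s3.png",cv2.resize(i[180:270,220:320,::-1],None,fx=6,fy=6,interpolation=cv2.INTER_CUBIC))
```

```text
[487.98  88.25  34.41] [-0.46  0.38  0.64] [-0.04  0.15 -0.6   0.65  0.31  2.08]
```

View pics/s3.png

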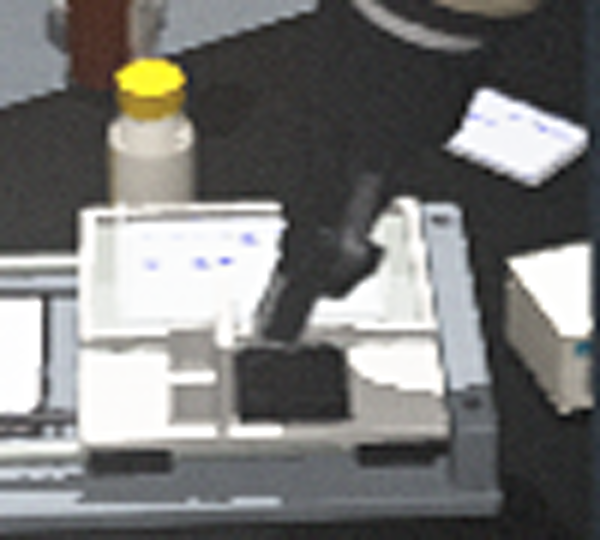

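The scene view shows the finger leaning back, with its tip at crop (285,340) above the button and clear of the plate. I'll keep descending.

{"fn": "drive_tool", "kwargs": {"moves": [{"turn": [0, 0, 0], "travel": [-0.007, 0, 0.02], "gripper": 1}, {"turn": [0, 0, 0], "travel": [-0.014, 0, 0.04], "gripper": 1}, {"turn": [0, 0, 0], "travel": [-0.02, 0, 0.056], "gripper": 1}, {"turn": [0, 0, 0], "travel": [-0.02, 0, 0.056], "gripper": 1}, {"turn": [0, 0, 0], "travel": [-0.02, 0, 0.056], "gripper": 1}]}}

```text
time_s: 5.82
tcp_pos: [488.1, 87.9, 29.1]
ee_rot: [[0.466, 0.868, 0.169], [0.816, -0.496, 0.297], [0.342, -0.0, -0.94]]
wrist_force: [-0.7, -0.1, -0.0]
finger_gap: -0.2
grasp_force: 0.0
```

{"fn": "drive_tool", "kwargs": {"moves": [{"turn": [0, 0, 0], "travel": [-0.007, 0, 0.02], "gripper": 1}, {"turn": [0, 0, 0], "travel": [-0.01, 0, 0.028], "gripper": 1}, {"turn": [0, 0, 0], "travel": [-0.014, 0, 0.038], "gripper": 1}, {"turn": [0, 0, 0], "travel": [-0.014, 0, 0.038], "gripper": 1}, {"turn": [0, 0, 0], "travel": [-0.014, 0, 0.038], "gripper": 1}]}}

```text
time_s: 6.23
tcp_pos: [488.1, 87.8, 25.1]
ee_rot: [[0.466, 0.868, 0.169], [0.816, -0.496, 0.297], [0.342, -0.0, -0.94]]
wrist_force: [0.2, 0.4, 0.5]
finger_gap: 0.2
grasp_force: 0.0
```

{"fn": "drive_tool", "kwargs": {"moves": [{"turn": [0, 0, 0], "travel": [-0.003, 0, 0.01], "gripper": 1}, {"turn": [0, 0, 0], "travel": [-0.007, 0, 0.02], "gripper": 1}, {"turn": [0, 0, 0], "travel": [-0.01, 0, 0.028], "gripper": 1}, {"turn": [0, 0, 0], "travel": [-0.01, 0, 0.028], "gripper": 1}, {"turn": [0, 0, 0], "travel": [-0.01, 0, 0.028], "gripper": 1}]}}

```text
time_s: 6.65
tcp_pos: [488.1, 87.9, 22.1]
ee_rot: [[0.466, 0.868, 0.169], [0.816, -0.496, 0.297], [0.342, -0.0, -0.94]]
wrist_force: [0.4, -0.3, -0.3]
finger_gap: 0.0
grasp_force: 0.0
```

{"fn": "drive_tool", "kwargs": {"moves": [{"turn": [0, 0, 0], "travel": [-0.003, 0, 0.01], "gripper": 1}, {"turn": [0, 0, 0], "travel": [-0.007, 0, 0.02], "gripper": 1}, {"turn": [0, 0, 0], "travel": [-0.01, 0, 0.028], "gripper": 1}, {"turn": [0, 0, 0], "travel": [-0.01, 0, 0.028], "gripper": 1}, {"turn": [0, 0, 0], "travel": [-0.01, 0, 0.028], "gripper": 1}]}}

```text
time_s: 7.07
tcp_pos: [488.4, 88.0, 19.4]
ee_rot: [[0.466, 0.868, 0.17], [0.816, -0.496, 0.297], [0.342, 0.0, -0.94]]
wrist_force: [-1.1, 0.2, 5.1]
finger_gap: -0.2
grasp_force: 2.7
```

Contact at 5 N. I'll press the full stroke.

{"fn": "drive_tool", "kwargs": {"moves": [{"turn": [0, 0, 0], "travel": [-0.007, 0, 0.018], "gripper": 1}, {"turn": [0, 0, 0], "travel": [-0.013, 0, 0.037], "gripper": 1}, {"turn": [0, 0, 0], "travel": [-0.02, 0, 0.056], "gripper": 1}, {"turn": [0, 0, 0], "travel": [-0.024, 0, 0.066], "gripper": 1}, {"turn": [0, 0, 0], "travel": [-0.024, 0, 0.066], "gripper": 1}]}}

```text
time_s: 7.48
tcp_pos: [488.9, 88.6, 13.1]
ee_rot: [[0.465, 0.868, 0.171], [0.816, -0.496, 0.299], [0.344, 0.001, -0.939]]
wrist_force: [-4.6, 2.2, 18.1]
finger_gap: 0.1
grasp_force: 8.9
```

The button is bottomed at 18 N. Now I'll push along +Y.

{"fn": "drive_tool", "kwargs": {"moves": [{"turn": [0, 0, 0], "travel": [0.027, 0, 0.014], "gripper": 1}, {"turn": [0, 0, 0], "travel": [0.055, 0, 0.024], "gripper": 1}, {"turn": [0, 0, 0], "travel": [0.083, 0, 0.034], "gripper": 1}, {"turn": [0, 0, 0], "travel": [0.112, 0, 0.045], "gripper": 1}, {"turn": [0, 0, 0], "travel": [0.14, 0, 0.055], "gripper": 1}]}}

```text
time_s: 7.9
tcp_pos: [496.5, 101.9, 13.0]
ee_rot: [[0.465, 0.868, 0.171], [0.815, -0.496, 0.299], [0.344, 0.001, -0.939]]
wrist_force: [-5.9, 2.1, 21.0]
finger_gap: 0.0
grasp_force: 10.7
```

{"fn": "drive_tool", "kwargs": {"moves": [{"turn": [0, 0, 0], "travel": [0.075, 0, 0.027], "gripper": 1}, {"turn": [0, 0, 0], "travel": [0.15, 0, 0.055], "gripper": 1}, {"turn": [0, 0, 0], "travel": [0.226, 0, 0.082], "gripper": 1}, {"turn": [0, 0, 0], "travel": [0.3, 0, 0.109], "gripper": 1}, {"turn": [0, 0, 0], "travel": [0.376, 0, 0.137], "gripper": 1}]}}

```text
time_s: 8.32
tcp_pos: [516.4, 136.9, 13.1]
ee_rot: [[0.465, 0.868, 0.171], [0.815, -0.496, 0.299], [0.344, 0.001, -0.939]]
wrist_force: [-7.1, 1.7, 21.5]
finger_gap: -0.0
grasp_force: 10.6
```

Run:
```python
from h import *
np.set_printoptions(precision=2,suppress=True)
s=manip.get_state();i=manip.capture("wrist");j=manip.capture("scene");print(s["tcp_pos"],s["wrist_force"])
a=cv2.resize(i[60:360,100:420,::-1],(400,375));b=cv2.resize(j[180:280,190:310,::-1],(400,333))
b=cv2.copyMakeBorder(b,0,42,0,0,0);cv2.imwrite("pics/m.png",np.hstack([a,b]))
```

```text
[516.45 136.89  13.05] [-7.07  1.74 21.46]
```

View pics/m.png

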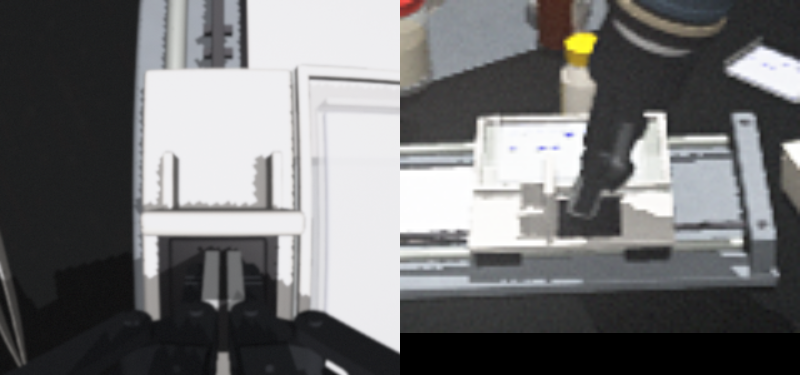

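The carriage is moving along with the finger, with the button held down. The tray and bottle are clear. I'll continue.

{"fn": "drive_tool", "kwargs": {"moves": [{"turn": [0, 0, 0], "travel": [0.075, -0.003, 0.027], "gripper": 1}, {"turn": [0, 0, 0], "travel": [0.15, -0.005, 0.055], "gripper": 1}, {"turn": [0, 0, 0], "travel": [0.226, -0.005, 0.082], "gripper": 1}, {"turn": [0, 0, 0], "travel": [0.3, -0.005, 0.109], "gripper": 1}, {"turn": [0, 0, 0], "travel": [0.376, -0.005, 0.137], "gripper": 1}]}}

```text
time_s: 8.83
tcp_pos: [536.2, 171.8, 13.1]
ee_rot: [[0.465, 0.868, 0.172], [0.815, -0.496, 0.298], [0.344, 0.001, -0.939]]
wrist_force: [-4.6, 0.5, 18.8]
finger_gap: -0.0
grasp_force: 9.4
```

{"fn": "drive_tool", "kwargs": {"moves": [{"turn": [0, 0, 0], "travel": [0.075, -0.003, 0.027], "gripper": 1}, {"turn": [0, 0, 0], "travel": [0.15, -0.005, 0.055], "gripper": 1}, {"turn": [0, 0, 0], "travel": [0.226, -0.005, 0.082], "gripper": 1}, {"turn": [0, 0, 0], "travel": [0.3, -0.005, 0.109], "gripper": 1}, {"turn": [0, 0, 0], "travel": [0.376, -0.005, 0.137], "gripper": 1}]}}

```text
time_s: 9.25
tcp_pos: [555.9, 206.7, 13.2]
ee_rot: [[0.465, 0.868, 0.172], [0.815, -0.496, 0.298], [0.344, 0.002, -0.939]]
wrist_force: [-2.2, -0.7, 16.7]
finger_gap: -0.1
grasp_force: 8.4
```

{"fn": "drive_tool", "kwargs": {"moves": [{"turn": [0, 0, 0], "travel": [0.056, 0, 0.023], "gripper": 1}, {"turn": [0, 0, 0], "travel": [0.112, 0, 0.044], "gripper": 1}, {"turn": [0, 0, 0], "travel": [0.168, 0, 0.064], "gripper": 1}, {"turn": [0, 0, 0], "travel": [0.224, 0, 0.085], "gripper": 1}, {"turn": [0, 0, 0], "travel": [0.28, 0, 0.105], "gripper": 1}]}}

```text
time_s: 9.67
tcp_pos: [570.7, 232.8, 13.1]
ee_rot: [[0.465, 0.868, 0.172], [0.815, -0.496, 0.299], [0.345, 0.002, -0.939]]
wrist_force: [-3.4, 0.4, 17.7]
finger_gap: -0.1
grasp_force: 9.1
```

{"fn": "drive_tool", "kwargs": {"moves": [{"turn": [0, 0, 0], "travel": [0.019, 0, 0.008], "gripper": 1}, {"turn": [0, 0, 0], "travel": [0.038, 0, 0.015], "gripper": 1}, {"turn": [0, 0, 0], "travel": [0.056, 0, 0.022], "gripper": 1}, {"turn": [0, 0, 0], "travel": [0.075, 0, 0.029], "gripper": 1}, {"turn": [0, 0, 0], "travel": [0.094, 0, 0.036], "gripper": 1}]}}

```text
time_s: 10.08
tcp_pos: [575.7, 241.5, 13.1]
ee_rot: [[0.465, 0.868, 0.172], [0.815, -0.496, 0.299], [0.345, 0.002, -0.939]]
wrist_force: [-3.9, 0.9, 19.6]
finger_gap: -0.1
grasp_force: 9.7
```

{"fn": "drive_tool", "kwargs": {"moves": [{"turn": [0, 0, 0], "travel": [0.012, 0, 0.005], "gripper": 1}, {"turn": [0, 0, 0], "travel": [0.024, 0, 0.009], "gripper": 1}, {"turn": [0, 0, 0], "travel": [0.036, 0, 0.013], "gripper": 1}, {"turn": [0, 0, 0], "travel": [0.047, 0, 0.018], "gripper": 1}, {"turn": [0, 0, 0], "travel": [0.047, 0, 0.018], "gripper": 1}]}}

```text
time_s: 10.5
tcp_pos: [577.3, 244.3, 12.7]
ee_rot: [[0.467, 0.868, 0.171], [0.816, -0.497, 0.296], [0.342, 0.002, -0.94]]
wrist_force: [-13.7, -14.7, 33.3]
finger_gap: 0.1
grasp_force: 16.8
```

{"fn": "drive_tool", "kwargs": {"moves": [{"turn": [0, 0, 0], "travel": [0.012, 0, 0.005], "gripper": 1}, {"turn": [0, 0, 0], "travel": [0.024, 0, 0.009], "gripper": 1}, {"turn": [0, 0, 0], "travel": [0.036, 0, 0.013], "gripper": 1}, {"turn": [0, 0, 0], "travel": [0.047, 0, 0.018], "gripper": 1}, {"turn": [0, 0, 0], "travel": [0.047, 0, 0.018], "gripper": 1}]}}

```text
time_s: 10.92
tcp_pos: [580.6, 248.8, 12.8]
ee_rot: [[0.466, 0.868, 0.173], [0.815, -0.497, 0.297], [0.343, 0.003, -0.939]]
wrist_force: [-7.4, -12.3, 27.2]
finger_gap: -0.2
grasp_force: 13.7
```

The stop was reached at about 180 mm of travel, with a reaction of 15–20 N along −Y. Now I'll lift straight up.

{"fn": "drive_tool", "kwargs": {"moves": [{"turn": [0, 0, 0], "travel": [0.01, 0, -0.028], "gripper": 1}, {"turn": [0, 0, 0], "travel": [0.02, 0, -0.056], "gripper": 1}, {"turn": [0, 0, 0], "travel": [0.03, 0, -0.084], "gripper": 1}, {"turn": [0, 0, 0], "travel": [0.035, 0, -0.103], "gripper": 1}, {"turn": [0, 0, 0], "travel": [0.035, 0, -0.122], "gripper": 1}]}}

```text
time_s: 11.33
tcp_pos: [578.5, 248.3, 23.6]
ee_rot: [[0.467, 0.868, 0.169], [0.816, -0.496, 0.297], [0.341, -0.0, -0.94]]
wrist_force: [0.7, -0.2, 0.0]
finger_gap: -0.3
grasp_force: 0.0
```

{"fn": "drive_tool", "kwargs": {"moves": [{"turn": [0, 0, 0], "travel": [0, 0, -0.15], "gripper": 1}, {"turn": [0, 0, 0], "travel": [0, 0, -0.35], "gripper": 1}, {"turn": [0, 0, 0], "travel": [0, 0, -0.55], "gripper": 1}, {"turn": [0, 0, 0], "travel": [0, 0, -0.75], "gripper": 1}, {"turn": [0, 0, 0], "travel": [0, 0, -0.95], "gripper": 1}]}}

```text
time_s: 11.75
tcp_pos: [561.9, 219.9, 113.4]
ee_rot: [[0.467, 0.868, 0.169], [0.816, -0.496, 0.297], [0.341, -0.001, -0.94]]
wrist_force: [-0.3, -0.8, -0.2]
finger_gap: 0.1
grasp_force: 0.0
```

Run:
```python
from h import *
np.set_printoptions(precision=2,suppress=True)
s=manip.get_state();i=manip.capture("wrist");j=manip.capture("scene");print(s["tcp_pos"],s["wrist_force"],s["time_s"])
a=cv2.resize(i[:,60:480,::-1],(400,400),interpolation=cv2.INTER_AREA);b=cv2.resize(j[180:300,140:260+0,::-1],(400,400),interpolation=cv2.INTER_CUBIC)
cv2.imwrite("pics/end.png",np.hstack([a,b]))
```

```text
[561.87 219.88 113.4 ] [-0.25 -0.78 -0.2 ] 11.75
```

View pics/end.png

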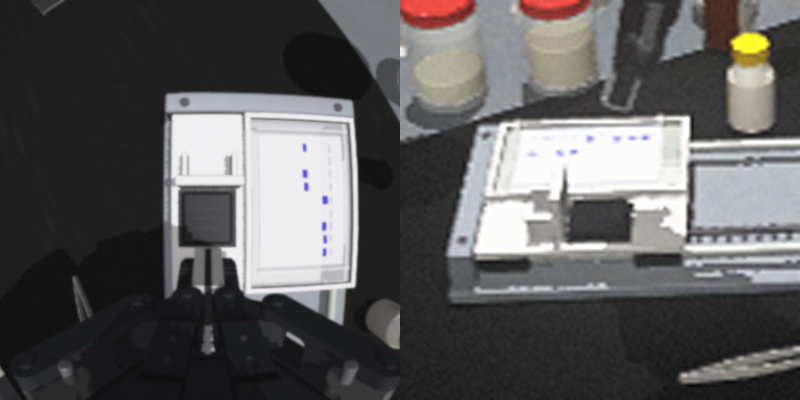

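The final picture shows the carriage hard against the panel-end block and the button standing up again. The tray is on its bed, the bottle and forceps are in place, and the robot is clear with no force on it. I'll hand in.

```bash
python3 -c "
from workcell import manip
print(manip.hand_in())"
```

```text
the job is handed in; nothing more can be done
None
```

I handed the job in at about 11.8 s: the carriage is against the panel-end stop with the lock button up. I judged both from the final picture and did not test the lock. The tray is on its bed, the robot is clear, and I saw no sign that the dye bottle, carton or forceps had moved.

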